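Hold a turned stand top on the drilling ramp

ROBOT

A 7-joint arm with a two-finger parallel gripper is mounted at the origin on the work surface. World frame = base frame: x ahead of the robot, y to its left, z up, the work surface at z = 0. Lengths are in m, angles in rad, forces in N, time in s.
With the tool pointing down it reaches from about 0.4 to 0.85 m from the base axis. Payload 10.4 kg.
Tool frame: the origin (TCP) lies on the centre line of the jaws, within the pads' length; the fingertips stand 22 mm ahead of it and the grasp point (between the pads) lies 3 mm ahead of it; z points along the fingers, y is the line along which they close (so a half turn about z gives the same grasp; the last joint's range is limited). The gripper opens to 87 mm and grips with 3 to 60 N. Pads are 19 mm wide; open, the fingers measure 117 mm over their backs; the gripper's body (75 mm by 190 mm) begins 51 mm behind the grasp point.
Start: joints at [1.15, 0.332, -0.065, 1.46, 0.022, 1.35, -0.088], TCP at [0.242, -0.576, 0.245] pointing down, gripper open.
Joint ranges: [-2.6, 2.6], [-0.5, 2.12], [-1.47, 1.34], [0.16, 2.42], [-1.27, 4.41], [0.06, 2.06], [-2.6, 2.6]. Speed limits (rad/s): [2.22, 2.22, 2.79, 2.79, 3.14, 3.14, 3.14].

INTERFACE

Orientations are given as a unit quaternion [x, y, z, w].
In Python, from bench import r, imaging gives the robot as it stands (r), with the cameras (imaging).
- The arm moves only by the tool jog_arm, called after "Call:" by a JSON object that holds its "op" and its "data", one argument or row to a line. Schema: {"type":"object","properties":{"deltas":{"type":"string"},"clamp_n":{"type":"number"},"only":{"type":"string"},"quiet":{"type":"boolean"},"lines":{"type":"string"}},"required":["deltas"],"additionalProperties":false}. deltas is a string of 1 to 12 rows, parted by a bar, with the numbers parted by commas; each row has 5 numbers: dx, dy, dz in parts of the range, where 1.0 means 0.75 m, then a turn about the tool's z in parts of the range, where 1.0 means 360 degrees, then the finger opening in m; each row is the pose to reach, as a shift and turn from the pose commanded when the call began, along the tool's axes at that moment; what a row does not reach only later rows make up. A row lasts 1/10 s, in which the tool goes at most 0.05 m and 0.15 rad, less where a joint would pass 70% of its speed; a pose out of reach is approached as far as the arm can. The fingers move at their own pace and stop on an object; clamp_n is the grip in N (left out, the last holds). Time passes only in rows, so rows that do not move let the fingers close. The tool returns the time, the measured TCP pose, the force, the opening and the grip force at its end. only (a regular expression) keeps the lines of the reply that match it, lines (a string "A,B") keeps lines A to B, and quiet returns only ok. Input that does not fit is refused with a message, and nothing moves.
- r.read_state(): the state, without advancing time (a new reading comes with each control period).
- imaging.camera(name): name is "side" or "top"; returns a dict with "img" (400x640x3 uint8, red, green, blue), "fx", "fy", "cx", "cy" (pixels), "k1" (the pictures are not rectified: a ray, as slopes to the right and down, at radius r is drawn at 1 + k1 r^2 times it, then the intrinsics apply), "pose" (4x4, takes a point from camera to world coordinates). Camera axes: x right, y down, z forward; pixel columns grow to the right and rows downward; lengths in m; the calibration is good to about 2 mm. A picture is of the moment at which its call begins. There is no depth.
- r.close_job(): hands the job in; it is judged then, once.
The state is a dict: "time": time; "joint_positions": joint angles; "joint_vel": joint speeds; "joint_torque": joint torques, N m; "ee_pos": TCP position; "eef_rot": TCP orientation; "ft_force": force on the tool from outside, world axes, zero at the start; "torque": the same for the moment, N m; "width": finger opening in m; "grip_force": force on a finger pad.
Only numpy, scipy, OpenCV 4.12 (cv2) and the standard library are available. Lean on these libraries where they do the work, as an engineer would, in place of code of your own. Each camera call takes 0.05 s, during which the arm holds its last target. There are 200 camera calls.

TASK

I am about to drill the splayed leg holes in this turned stand top. Lay the plywood backing piece on the sloping board of the drilling ramp, lengthwise up the slope, in the middle of the board's width and down against the lip, and let go of it; then take the stand top by its waste block, set it centred on the backing piece, tilted to lie flush with the slope, and press it down steadily without leaning hard on it. Finish while still gripping the waste block and pressing, so that I can drill, and leave the cordless drill, the spray can and the gouge where they are.

Things in the scene. Friction and masses are not known exactly. Their poses are not given: they have to be found in the camera images.
- ramp: Base of the drilling ramp, plywood 220 x 206 x 18 mm, screwed to the bench. Origin: centre of its underside, z up. The sloping board is hinged to it along y at x -105 mm, z 18 mm (low edge, nearest the robot) and rises towards +x. Two upright slotted steel quadrants, 4 mm thick, stand beside the board at y +-90 mm, x 0 to 60 mm, up to 110 mm above the bench.
- ramp_face (a point): Middle of the top face of the sloping grey-faced board (200 mm up the slope, 170 wide, 18 thick). x points up the slope, y across, z square out of the face. Locked rigidly by wing nuts at an angle that differs each time, about 10 to 23 degrees. A wooden lip 12 mm wide and 12 mm high runs across the whole low edge; its uphill side is at x -88 mm.
- backer: The backing piece, a loose plain plywood slab 100 mm (x) x 64 mm (y) x 18 mm (z), about 75 g, lying flat on the bench. Origin: centre of its underside. When it rests against the lip its centre is 38 mm downhill of the middle of the board.
- backer_top (a point): Centre of the backing piece's top face, same axes as the backing piece, 18 mm above its origin.
- blank: The turned stand top: loose wooden disc, 100 mm diameter, 18 mm thick, good face down on the bench; a round waste block of 46 mm diameter and 28 mm high stands on the middle of its upper side. About 130 g in all. Origin: centre of the disc's underside, z towards the waste block, whose top is at z 46 mm.
- drill: Bystander: black cordless drill lying on its side, about 240 x 200 x 66 mm. Origin: on the bench under the motor body.
- spray_can: Bystander: standing grey spray can with a cap, 58 mm diameter, 176 mm high. Origin: centre of its underside.
- gouge: Bystander: turning gouge lying down, steel shaft and wooden handle, 385 mm long, 28 mm thick. Origin: on the bench under the ferrule.

How it is judged:
On the way:
1. The backing piece lies flat on the sloping board, lengthwise up the slope, against the lip, and is let go (x of backer in the frame of ramp_face between -0.044 and -0.032 m and y of backer in the frame of ramp_face between -0.02 and 0.02 m and z of backer in the frame of ramp_face between -0.004 and 0.0025 m and angle between the z axis of backer and the z axis of ramp_face, either way round below 0.03 rad and angle between the x axis of backer and the x axis of ramp_face, either way round below 0.17 rad and contact force between the fingers and backer below 0.1 N and linear speed of backer below 0.01 m/s), for 0.2 s.
At the end, for the whole second after the job is handed in: Backing piece flat on the board, 6 mm or less from the lip, 20 mm or less off the middle, under 10 degrees askew; stand top flush on it (0.03 rad, 2.5 mm), block up, centred within 10 mm, pressed with 3 to 40 N and still gripped by its block; fingers off the backing piece; both still (x of backer in the frame of ramp_face between -0.044 and -0.032 m and y of backer in the frame of ramp_face between -0.02 and 0.02 m and z of backer in the frame of ramp_face between -0.004 and 0.0025 m and angle between the z axis of each of backer, blank and the z axis of ramp_face, either way round below 0.03 rad and angle between the x axis of backer and the x axis of ramp_face, either way round below 0.17 rad and distance between blank and backer_top below 0.01 m and z of blank in the frame of backer_top between -0.004 and 0.0025 m and angle between blank's own z axis and vertical below 0.6 rad and contact force between blank and backer between 3 and 40 N and contact force between the fingers and blank above 5 N and contact force between the fingers and backer below 0.3 N and z of the grasp point in the frame of blank below 0.058 m and linear speed of each of blank, backer below 0.01 m/s); the arm keeps its last pose, push and grip.
It fails at once if The cordless drill, the spray can or the gouge is moved by more than 20 mm (distance of any of drill, spray_can, gouge from where it was at the start of the episode above 0.02 m).
It fails at once if The spray can is tipped (angle between spray_can's own z axis and vertical above 0.35 rad).
It fails at once if The stand top is leaned on hard (over 60 N on the backing piece) (contact force between blank and backer above 60 N).
It also fails if it takes over 64 s, if anything falls off the work surface, if the arm or the gripper's body presses on something with over 40 N, if the wrist force passes 120 N, or if a joint passes its speed limit or range.

## Working session

There is one attempt and no reset: what is moved stays moved. The work goes in short steps, Python scripts to look and compute and a tool call to move; the robot and the scene stay as the last step left them, time stands still between calls to the robot, and variables do not carry over. Pictures are saved under pics/ and viewed, at most 10 in all, crops included, and the job is handed in when it is done.

```bash
ls; mkdir -p pics; python3 - <<'E'
from bench import r, imaging
import cv2,numpy as np
np.set_printoptions(precision=4,suppress=True)
s=r.read_state()
print({k:np.round(v,3) for k,v in s.items()})
for n in("side","top"):
    c=imaging.camera(n); cv2.imwrite(f"pics/{n}0.png",c["img"][:,:,::-1]); print(n,c["fx"],c["fy"],c["cx"],c["cy"],c["k1"]);print(c["pose"])
E
```

```text
bench.py
pics
{'time': np.float64(0.0), 'joint_positions': array([ 1.15 ,  0.333, -0.065,  1.461,  0.022,  1.35 , -0.088]), 'joint_vel': array([-0.   , -0.001, -0.   ,  0.002,  0.001,  0.001,  0.002]), 'joint_torque': array([ -0.   , -62.326,   0.024, -38.989,  -0.061,   0.04 ,   0.   ]), 'ee_pos': array([ 0.242, -0.576,  0.244]), 'eef_rot': array([ 0.98 ,  0.198, -0.   , -0.001]), 'ft_force': array([-0.852,  0.288, -1.038]), 'torque': array([0.036, 0.053, 0.003]), 'grip_force': np.float64(0.0), 'width': np.float64(0.087)}
side 387.87115102482835 387.87115102482835 318.44752524595503 198.26863218210178 -0.07967341729344313
[[-0.9909 -0.0772  0.1106  0.5221]
 [-0.1348  0.5789 -0.8042  0.8639]
 [-0.002  -0.8117 -0.584   0.6656]
 [ 0.      0.      0.      1.    ]]
top 360.90505863669165 360.90505863669165 327.86283856482777 199.81343814519045 -0.060061076913680955
[[ 0.0212 -0.9832  0.1813  0.4467]
 [-0.9995 -0.0164  0.028   0.0271]
 [-0.0245 -0.1818 -0.983   1.0281]
 [ 0.      0.      0.      1.    ]]
```

View pics/side0.png

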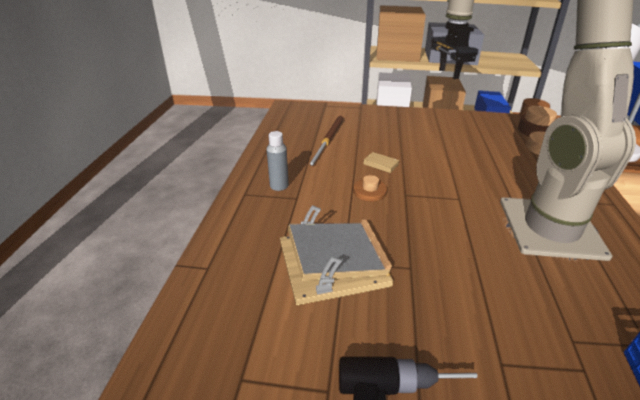

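View pics/top0.png

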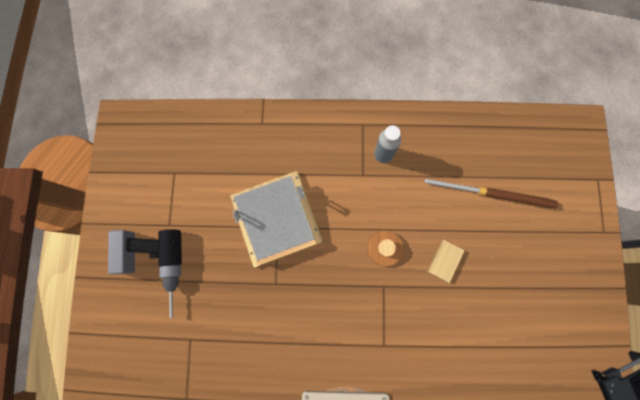

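The side view shows the ramp at about (338,258), blank (371,186), backer (381,161), can (277,160), gouge (327,140) and drill (390,375). The top view has the ramp at (276,220), blank (386,249), backer (447,262), can (388,145), gouge (490,192) and drill (165,255). I'll enlarge both next.

```bash
python3 - <<'E'
import cv2
a=cv2.imread("pics/top0.png")[165:295,220:475]; cv2.imwrite("pics/topc.png",cv2.resize(a,None,fx=3,fy=3,interpolation=cv2.INTER_CUBIC))
a=cv2.imread("pics/side0.png")[148:304,270:410]; cv2.imwrite("pics/sidec.png",cv2.resize(a,None,fx=3.8,fy=3.8,interpolation=cv2.INTER_CUBIC))
E
```

```text
(no output)
```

View pics/topc.png

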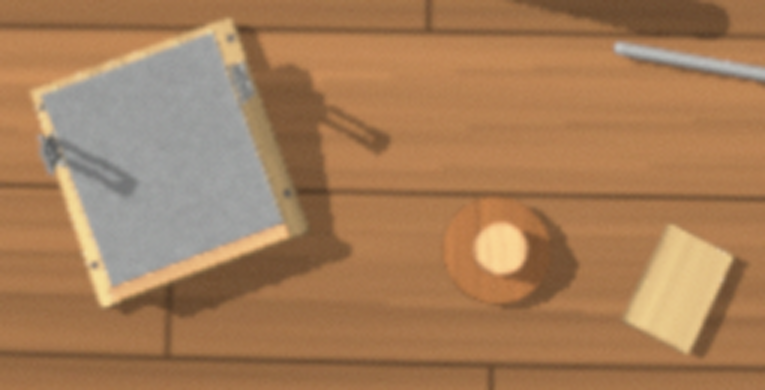

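View pics/sidec.png

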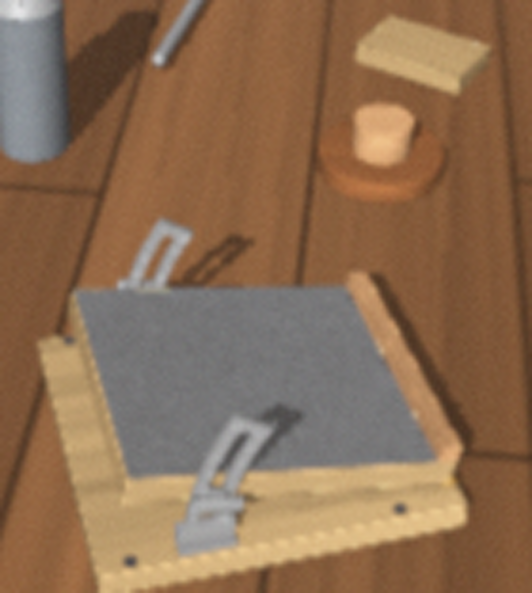

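The enlarged crops show these points:
- **Top, grey face corners:** high edge (42,96) and (215,32), lip edge (283,222) and (112,287).
- **Top, other points:** backer corners (672,226), (733,258), (690,353), (626,320), and block top centre (501,247).
- **Side, grey face corners:** high edge (130,475) and (77,290), lip edge (352,287) and (435,460).
- **Side, other points:** backer top corners (358,45), (392,17), (490,43), (460,78), and block top centre (385,113).

Next I'll triangulate these and fit the known models.

```bash
cat > h.py <<'E'
import numpy as np,cv2
from scipy.optimize import least_squares
from scipy.spatial.transform import Rotation as R
np.set_printoptions(precision=4,suppress=True)
CAM={'side':(387.871,318.4475,198.2686,-0.079673,np.array([[-0.9909,-0.0772,0.1106,0.5221],[-0.1348,0.5789,-0.8042,0.8639],[-0.002,-0.8117,-0.584,0.6656]])),
'top':(360.905,327.8628,199.8134,-0.060061,np.array([[0.0212,-0.9832,0.1813,0.4467],[-0.9995,-0.0164,0.028,0.0271],[-0.0245,-0.1818,-0.983,1.0281]]))}
def proj(n,P):
    f,cx,cy,k,T=CAM[n]; p=(np.atleast_2d(P)-T[:,3])@T[:,:3]; q=p[:,:2]/p[:,2:]
    return q*(1+k*(q**2).sum(1,keepdims=True))*f+[cx,cy]
def tri(a,b):
    return least_squares(lambda P:np.r_[proj('top',P)[0]-a,proj('side',P)[0]-b],[.5,-.1,.03])
T=lambda L:(np.array(L,float)+.5)/3-.5+[220,165]
S=lambda L:(np.array(L,float)+.5)/3.8-.5+[270,148]
E
python3 - <<'E'
from h import *
# ramp: hi+y, hi-y, lip-y, lip+y
tr=T([(42,96),(215,32),(283,222),(112,287)]); sr=S([(130,475),(77,290),(352,287),(435,460)])
tb=T([(672,226),(733,258),(690,353),(626,320)]); sb=S([(358,45),(392,17),(490,43),(460,78)])
for t,s,n in((tr,sr,'ramp'),(tb,sb,'backer')):
    print(n); 
    Q=[tri(a,b) for a,b in zip(t,s)]
    for q in Q: print(q.x,q.cost)
    print('mean',np.mean([q.x for q in Q],0),'sides',[np.linalg.norm(Q[i].x-Q[i-1].x) for i in range(4)])
q=tri(T([(501,247)])[0],S([(385,113)])[0]); print('block top',q.x,q.cost)
def face(p):
    x,y,w,t=p; Rz=R.from_euler('z',w)
    # board face: low edge hinge; board underside hinge at (-.105,.018), face normal offset .018, mid .1 up
    return Rz,np.array([x,y,0])
def rampfit(p):
    x,y,w,t=p; M=R.from_euler('ZY',[w,-t])
    o=np.array([x,y,0])+R.from_euler('z',w).apply([-.105,0,.018])+M.apply([.1,0,.018])
    return o,M
C=np.array([(.1,.085,0),(.1,-.085,0),(-.088,-.085,.0),(-.088,.085,.0)])
C2=C.copy();C2[2:,2]=.012 # side view: far lip edge may be hidden
def res(p):
    o,M=rampfit(p); return np.r_[(proj('top',o+M.apply(C))-tr).ravel(),(proj('side',o+M.apply(C))-sr).ravel()]
f=least_squares(res,[.55,.1,0.3,.3]); o,M=rampfit(f.x); print('ramp',f.x,'face',o,'deg',np.degrees(f.x[2:]),res(f.x).reshape(-1,2))
B=np.array([(.05,.032,.018),(.05,-.032,.018),(-.05,-.032,.018),(-.05,.032,.018)])
def rb(p): 
    P=R.from_euler('z',p[2]).apply(B)+[p[0],p[1],p[3]]
    return np.r_[(proj('top',P)-tb).ravel(),(proj('side',P)-sb).ravel()]
f=least_squares(rb,[.42,-.3,0.3,0]); print('backer',f.x,np.degrees(f.x[2]),rb(f.x).reshape(-1,2))
E
```

```text
ramp
[0.6285 0.3117 0.0713] 0.08389001663348943
[0.6897 0.1562 0.0687] 0.05173756529434946
[0.5179 0.0911 0.0371] 0.8131627902577506
[0.4594 0.2452 0.0374] 0.2057988961038406
mean [0.5739 0.2011 0.0536] sides [np.float64(0.18483983788063926), np.float64(0.16716591967933866), np.float64(0.18637157009458838), np.float64(0.1648106785800481)]
backer
[ 0.5247 -0.2699  0.0161] 0.0008667077928396064
[ 0.496  -0.3261  0.0154] 0.002457109382202204
[ 0.4095 -0.2817  0.0205] 0.02628602114920638
[ 0.4374 -0.2247  0.0169] 0.034326808831108634
mean [ 0.4669 -0.2756  0.0172] sides [np.float64(0.09838064613292982), np.float64(0.06310489620627785), np.float64(0.09741663967787242), np.float64(0.06358799809096213)]
block top [ 0.5003 -0.1056  0.0518] 0.02251929169708615
ramp [0.5774 0.2022 0.3683 0.1742] face [0.5684 0.1988 0.0531] deg [21.1044  9.9791] [[-0.5086 -0.687 ]
 [ 0.4027 -0.3287]
 [ 0.9641  0.8482]
 [-0.6071  0.4064]
 [-0.4391  0.9385]
 [-0.6199 -0.9796]
 [-0.8781 -1.0742]
 [ 1.542   0.5691]]
backer [ 0.4669 -0.2758 -0.465  -0.0011] -26.639998477247254 [[-0.0488 -0.4779]
 [ 0.4134 -0.5044]
 [-0.2548  0.4088]
 [ 0.0329  0.4848]
 [-0.3153 -0.179 ]
 [-0.2625 -0.4903]
 [ 0.5426  0.9328]
 [ 0.0706 -0.0416]]
```

```bash
cat > ramp.py <<'E'
from h import *
def rf(p):
    x,y,w,t=p[:4]; M=R.from_euler('ZY',[w,-t])
    return np.array([x,y,0])+R.from_euler('z',w).apply([-.105,0,.018])+M.apply([.1,0,.018]),M
I={n:cv2.GaussianBlur(cv2.cvtColor(cv2.imread(f"pics/{n}0.png"),cv2.COLOR_BGR2HSV)[:,:,1].astype(np.float32),(3,3),0) for n in('side','top')}
s=np.linspace(.06,.94,30)[:,None]
def edges(p):
    o,M=rf(p); h,w=p[4:]
    c=np.array([(h,w,0),(h,-w,0),(-.088,-w,0),(-.088,w,0)])
    return [(n,proj(n,o+M.apply(c[i]+s*(c[(i+1)%4]-c[i]))),i) for n in('top','side') for i in range(4)]
def measure(p):
    out=[]
    for n,P,i in edges(p):
        d=P[-1]-P[0]; nn=np.array([-d[1],d[0]])/np.linalg.norm(d)
        if np.dot(nn,P.mean(0)-np.mean([q.mean(0) for m,q,j in edges(p) if m==n],0))<0: nn=-nn
        k=np.arange(-4,4.01,.1); X=P[:,None]+k[None,:,None]*nn
        v=cv2.remap(I[n],X[...,0].astype(np.float32),X[...,1].astype(np.float32),cv2.INTER_LINEAR)
        g=np.gradient(v,axis=1); j=g.argmax(1); out.append((P+k[j][:,None]*nn,nn,g.max(1)>2))
    return out
p=np.array([.5774,.2022,.368,.175,.1,.085])
for it in range(5):
    m=measure(p)
    f=lambda q:np.concatenate([((P-a)@nn)*ok for (n,P,i),(a,nn,ok) in zip(edges(q),m)])
    p=least_squares(f,p,loss='soft_l1',f_scale=.3).x
o,M=rf(p)
if __name__=='__main__':
    print(p,np.degrees(p[2:4]),'face',o,'xaxis',M.as_matrix()[:,0]); print([np.round((np.mean(e),np.median(e)),2) for e in np.split(f(p),8)])
    # unconstrained plane check: face height offset free
E
python3 ramp.py
```

```text
[0.5795 0.2037 0.3755 0.1762 0.0976 0.0829] [21.5128 10.0928] face [0.5704 0.2001 0.0532] xaxis [0.9159 0.361  0.1752]
[array([0.12, 0.12]), array([0.05, 0.  ]), array([-0.04, -0.05]), array([0.01, 0.  ]), array([-0.12, -0.13]), array([-0.25, -0.05]), array([0.02, 0.03]), array([-0.12,  0.01])]
```

The board is tilted 10.1° with a yaw of 21.5°, and every point agrees with its given height and size. The jog can't tilt the tool, so I'll keep the jaws across the slope. Each piece can then pivot about the closing axis when pressed.

```bash
cat > go.py <<'E'
import sys
from h import *
from bench import r, imaging
# usage: go.py x y z heading_deg -> shift in tool axes and turn
s=r.read_state(); M=R.from_quat(s['eef_rot']); m=M.as_matrix()
hd=np.degrees(np.arctan2(m[1,0],m[0,0]))
x,y,z,h=map(float,sys.argv[1:5])
print('t',round(s['time'],2),'shift',M.inv().apply(np.array([x,y,z])-s['ee_pos']),'turn',round(np.radians((hd-h+180)%360-180),4),'head',round(hd,2),'j',s['joint_positions'],'F',s['ft_force'],'w',s['width'],'pos',s['ee_pos'],'tilt',m[:,2])
E
python3 go.py .467 -.2757 .12 -26.64
```

```text
t 0.1 shift [ 0.3237 -0.1894  0.1241] turn 0.8628 head 22.79 j [ 1.1504  0.3328 -0.0647  1.4609  0.0216  1.3499 -0.0885] F [ 0.1686  0.4686 -0.1857] w 0.08723559625723724 pos [ 0.242  -0.5759  0.2438] tilt [-0.0005  0.0012 -1.    ]
```

The rows are not in the units I measure in: shifts go in shares of 0.75 m and turns go in shares of 360 degrees. I convert before sending: 0.324 m is 0.432, -0.189 m is -0.252, 0.863 rad is 0.1374.

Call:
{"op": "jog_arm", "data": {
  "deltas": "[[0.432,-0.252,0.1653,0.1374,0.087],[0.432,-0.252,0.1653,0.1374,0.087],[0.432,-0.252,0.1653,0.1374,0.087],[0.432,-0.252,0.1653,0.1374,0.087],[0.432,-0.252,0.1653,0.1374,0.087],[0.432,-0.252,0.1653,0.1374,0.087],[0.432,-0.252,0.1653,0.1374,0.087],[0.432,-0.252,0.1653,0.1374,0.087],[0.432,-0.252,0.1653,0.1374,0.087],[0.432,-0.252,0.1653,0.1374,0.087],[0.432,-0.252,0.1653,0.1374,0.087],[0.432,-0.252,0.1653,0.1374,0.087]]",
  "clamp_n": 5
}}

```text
refused: deltas: the value is not of type 'string' (schema: type "string"). Nothing was moved.
```

I used the wrong layout. The manual says rows parted by a bar, with the numbers parted by commas; once more.

Call:
{"op": "jog_arm", "data": {
  "deltas": "0.432,-0.252,0.1653,0.1374,0.087 | 0.432,-0.252,0.1653,0.1374,0.087 | 0.432,-0.252,0.1653,0.1374,0.087 | 0.432,-0.252,0.1653,0.1374,0.087 | 0.432,-0.252,0.1653,0.1374,0.087 | 0.432,-0.252,0.1653,0.1374,0.087 | 0.432,-0.252,0.1653,0.1374,0.087 | 0.432,-0.252,0.1653,0.1374,0.087 | 0.432,-0.252,0.1653,0.1374,0.087 | 0.432,-0.252,0.1653,0.1374,0.087 | 0.432,-0.252,0.1653,0.1374,0.087 | 0.432,-0.252,0.1653,0.1374,0.087",
  "clamp_n": 5
}}

```text
time: 1.3
ee_pos: [0.4667, -0.2784, 0.121]
eef_rot: [0.973, -0.232, 0.0, 0.0]
ft_force: [0.1, -1.0, 0.2]
width: 0.0869
grip_force: 0.0
```

```bash
python3 go.py .467 -.2757 .028 -26.64
```

```text
t 1.3 shift [-0.001  -0.0026  0.093 ] turn -0.0031 head -26.82 j [ 0.6294  0.2686 -0.2014  1.8168  0.0617  1.0617 -1.6339] F [ 0.0712 -0.9811  0.2233] w 0.08691940771905389 pos [ 0.4667 -0.2784  0.121 ] tilt [ 0.0002 -0.001  -1.    ]
```

In the tool's units: 0.093 m is 0.124, 0.08 m is 0.1067, -0.003 rad is -0.0005.

Call:
{"op": "jog_arm", "data": {
  "deltas": "-0.0013,-0.0033,0.06,-0.0005,0.087 | -0.0013,-0.0033,0.1067,-0.0005,0.087 | -0.0013,-0.0033,0.124,-0.0005,0.087 | -0.0013,-0.0033,0.124,-0.0005,0.087 | -0.0013,-0.0033,0.124,-0.0005,0.05 | -0.0013,-0.0033,0.124,-0.0005,0.05 | -0.0013,-0.0033,0.124,-0.0005,0.05 | -0.0013,-0.0033,0.124,-0.0005,0.05 | -0.0013,-0.0033,0.124,-0.0005,0.05 | -0.0013,-0.0033,0.124,-0.0005,0.05",
  "clamp_n": 8
}}

```text
time: 2.3
ee_pos: [0.4684, -0.2741, 0.0286]
eef_rot: [0.973, -0.229, 0.001, 0.0]
ft_force: [-1.5, 0.9, 7.1]
width: 0.0639
grip_force: 8.0
```

```bash
python3 go.py .467 -.2757 .028 -26.64
```

```text
t 2.3 shift [-0.0006  0.002   0.0006] turn 0.0027 head -26.48 j [ 0.6136  0.389  -0.196   1.8839  0.0967  0.8762 -1.663 ] F [-1.4874  0.851   7.0855] w 0.06386357385721857 pos [ 0.4684 -0.2741  0.0286] tilt [ 0.0013 -0.0009 -1.    ]
```

In the tool's units: -0.16 m is -0.2133, -0.14 m is -0.1867.

```bash
python3 - <<'E'
from ramp import *
print(o+M.apply([-.034,0,.012])+[0,0,.016],'can',tri(np.array([390,133]),np.array([276,137])).x)
E
```

```text
[0.5373 0.1871 0.0751] can [ 0.7772 -0.1009  0.1676]
```

Call:
{"op": "jog_arm", "data": {
  "deltas": "0,0,-0.0533,0,0.05 | 0,0,-0.12,0,0.05 | 0,0,-0.1867,0,0.05 | 0,0,-0.2133,0,0.05 | 0,0,-0.2133,0,0.05 | 0,0,-0.2133,0,0.05"
}}

```text
time: 2.9
ee_pos: [0.4676, -0.2737, 0.1873]
eef_rot: [0.973, -0.229, 0.0, 0.0]
ft_force: [-0.2, -0.2, -1.7]
width: 0.0639
grip_force: 8.0
```

```bash
python3 go.py .537 .188 .16 21.5
```

```text
t 2.9 shift [-0.1438 -0.4442  0.0272] turn -0.8374 head -26.48 j [ 0.6307  0.2006 -0.2088  1.7502  0.0446  1.1953 -1.6234] F [-0.2223 -0.1626 -1.6867] w 0.06391468249976409 pos [ 0.4676 -0.2737  0.1873] tilt [-0.     -0.0002 -1.    ]
```

In the tool's units: -0.444 m is -0.592, 0.027 m is 0.036, -0.837 rad is -0.1332.

Call:
{"op": "jog_arm", "data": {
  "deltas": "-0.0187,-0.0587,0,-0.0134,0.05 | -0.0373,-0.1173,0,-0.0267,0.05 | -0.0573,-0.1773,0,-0.0398,0.05 | -0.0773,-0.2373,0,-0.0533,0.05 | -0.096,-0.296,0,-0.0668,0.05 | -0.1147,-0.3547,0,-0.0796,0.05 | -0.1333,-0.4133,0,-0.0931,0.05 | -0.1533,-0.4733,0,-0.1066,0.05 | -0.1733,-0.5333,0,-0.1194,0.05 | -0.192,-0.592,0.0133,-0.1332,0.05 | -0.192,-0.592,0.036,-0.1332,0.05 | -0.192,-0.592,0.036,-0.1332,0.05"
}}

```text
time: 4.1
ee_pos: [0.5346, 0.1884, 0.1565]
eef_rot: [0.982, 0.188, -0.003, -0.0]
ft_force: [-1.1, -1.5, -1.1]
width: 0.0642
grip_force: 8.0
```

Call:
{"op": "jog_arm", "data": {
  "deltas": "0,0,0,0,0.05 | 0,0,0,0,0.05"
}}

```text
time: 4.3
ee_pos: [0.5373, 0.1865, 0.1607]
eef_rot: [0.983, 0.185, -0.0, 0.0]
ft_force: [0.4, 0.1, -0.2]
width: 0.0639
grip_force: 8.0
```

```bash
python3 go.py .5373 .1871 .16 21.5
python3 - <<'E'
from bench import r, imaging
import cv2,numpy as np
a=imaging.camera("side")["img"][:,:,::-1][140:310,240:440];b=imaging.camera("top")["img"][:,:,::-1][150:290,200:360]
a=cv2.resize(a,None,fx=2,fy=2,interpolation=cv2.INTER_CUBIC);b=cv2.resize(b,None,fx=2.43,fy=2.43,interpolation=cv2.INTER_CUBIC)
b=b[:340];a=a[:b.shape[0]];cv2.imwrite("pics/hov.png",np.hstack([a,b]));print(a.shape,b.shape)
E
```

```text
t 4.3 shift [ 0.0003 -0.0005  0.0007] turn -0.0026 head 21.35 j [ 0.0913  0.3325 -0.6042  1.6934  0.2026  1.1789 -1.7635] F [ 0.3975  0.0675 -0.1714] w 0.06393005361518296 pos [0.5373 0.1865 0.1607] tilt [ 0.     -0.0006 -1.    ]
(340, 400, 3) (340, 389, 3)
```

View pics/hov.png

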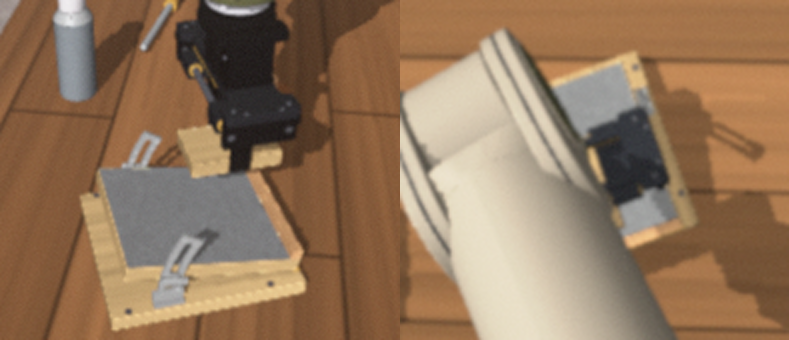

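The slab is held level, spanning about (180,130) to (282,160) in the left half, over the lower board and clear of the quadrants. I'll lower it with a lighter grip so it can pivot.

In the tool's units: 0.078 m is 0.104, 0.074 m is 0.0987.

Call:
{"op": "jog_arm", "data": {
  "deltas": "0,0,0.04,0,0.05 | 0,0,0.08,0,0.05 | 0,0,0.0933,0,0.05 | 0,0,0.0987,0,0.05 | 0,0,0.1013,0,0.05 | 0,0,0.104,0,0.05 | 0,0,0.104,0,0.05",
  "clamp_n": 4
}}

```text
time: 5.1
ee_pos: [0.5375, 0.188, 0.0834]
eef_rot: [0.983, 0.186, 0.001, -0.0]
ft_force: [-0.1, -0.4, -0.6]
width: 0.0639
grip_force: 4.0
```

Call:
{"op": "jog_arm", "data": {
  "deltas": "0,0,0.0027,0,0.05 | 0,0,0.0053,0,0.05 | 0,0,0.0053,0,0.05"
}}

```text
time: 5.4
ee_pos: [0.5369, 0.1878, 0.0784]
eef_rot: [0.982, 0.186, 0.0, 0.0]
ft_force: [-0.2, 0.5, 0.2]
width: 0.0642
grip_force: 4.0
```

```bash
python3 go.py .5373 .1871 .0751 21.5
```

```text
t 5.4 shift [0.0001 0.0008 0.0033] turn -0.0004 head 21.48 j [ 0.0636  0.4259 -0.5799  1.7671  0.2676  1.028  -1.8109] F [-0.1863  0.4868  0.1985] w 0.06420232625058515 pos [0.5369 0.1878 0.0784] tilt [ 0.     -0.0001 -1.    ]
```

In the tool's units: 0.003 m is 0.004, 0.0015 m is 0.002.

Call:
{"op": "jog_arm", "data": {
  "deltas": "0,0,0.002,0,0.05 | 0,0,0.004,0,0.05 | 0,0,0.004,0,0.05"
}}

```text
time: 5.7
ee_pos: [0.537, 0.1879, 0.0755]
eef_rot: [0.982, 0.186, 0.0, 0.0]
ft_force: [-0.1, 0.4, 0.4]
width: 0.0641
grip_force: 4.0
```

Call:
{"op": "jog_arm", "data": {
  "deltas": "0,0,0.0013,0,0.05 | 0,0,0.0027,0,0.05 | 0,0,0.0027,0,0.05"
}}

```text
time: 6.0
ee_pos: [0.5374, 0.188, 0.0739]
eef_rot: [0.982, 0.186, 0.001, -0.0]
ft_force: [-0.1, -0.6, 4.5]
width: 0.0641
grip_force: 4.0
```

Call:
{"op": "jog_arm", "data": {
  "deltas": "0,0,0.0013,0,0.05 | 0,0,0.0013,0,0.05"
}}

```text
time: 6.2
ee_pos: [0.5375, 0.1881, 0.0729]
eef_rot: [0.982, 0.186, 0.001, -0.0]
ft_force: [0.5, -0.3, 4.7]
width: 0.0642
grip_force: 4.0
```

```bash
python3 go.py .5373 .1871 .0751 21.5
```

```text
t 6.2 shift [-0.0005  0.0008 -0.0022] turn -0.0004 head 21.47 j [ 0.0611  0.4332 -0.5774  1.7706  0.273   1.0171 -1.8148] F [ 0.4796 -0.3219  4.7363] w 0.06421906409659243 pos [0.5375 0.1881 0.0729] tilt [ 0.0012  0.0003 -1.    ]
```

In the tool's units: -0.004 m is -0.0053, -0.003 m is -0.004.

Call:
{"op": "jog_arm", "data": {
  "deltas": "-0.0013,0,0.0004,0,0.05 | -0.0027,0,0.0007,0,0.05 | -0.004,0,0.0009,0,0.05 | -0.0053,0,0.0011,0,0.05 | -0.0053,0,0.0011,0,0.05"
}}

```text
time: 6.7
ee_pos: [0.534, 0.1869, 0.0722]
eef_rot: [0.982, 0.186, 0.001, -0.0]
ft_force: [3.6, 2.5, 3.2]
width: 0.064
grip_force: 4.0
```

Call:
{"op": "jog_arm", "data": {
  "deltas": "-0.0013,0,0.0003,0,0.05 | -0.0027,0,0.0005,0,0.05 | -0.0027,0,0.0005,0,0.05"
}}

```text
time: 7.0
ee_pos: [0.5319, 0.1861, 0.0716]
eef_rot: [0.982, 0.186, 0.001, -0.0]
ft_force: [3.7, 1.5, 2.3]
width: 0.0641
grip_force: 4.0
```

```bash
python3 go.py .5373 .1871 .0751 21.5
```

```text
t 7.0 shift [ 0.0054  0.001  -0.0035] turn -0.0003 head 21.48 j [ 0.0661  0.4234 -0.5799  1.7873  0.2692  1.0089 -1.8137] F [3.6781 1.4837 2.3113] w 0.06412164170526738 pos [0.5319 0.1861 0.0716] tilt [ 0.0013  0.0008 -1.    ]
```

The steady reaction of about 4 N pointing uphill means the slab is against the lip. I'll release it, back off and look.

In the tool's units: -0.13 m is -0.1733, -0.08 m is -0.1067.

Call:
{"op": "jog_arm", "data": {
  "deltas": "0,0,-0.0013,0,0.087 | 0,0,-0.0013,0,0.087 | 0,0,-0.0013,0,0.087 | 0,0,-0.0013,0,0.087 | 0,0,-0.04,0,0.087 | 0,0,-0.1067,0,0.087 | 0,0,-0.1733,0,0.087 | 0,0,-0.1733,0,0.087"
}}

```text
time: 7.8
ee_pos: [0.534, 0.1873, 0.2083]
eef_rot: [0.982, 0.186, 0.005, -0.0]
ft_force: [1.0, 0.3, 0.9]
width: 0.0871
grip_force: 0.0
```

```bash
python3 go.py .5 -.1056 .2 -70
```

```text
t 7.8 shift [-0.1389  0.2601  0.0071] turn 1.5968 head 21.49 j [ 0.1079  0.2777 -0.6196  1.653   0.1705  1.2549 -1.741 ] F [0.9982 0.2649 0.9431] w 0.08706867885225314 pos [0.534  0.1873 0.2083] tilt [ 0.0096  0.0028 -0.9999]
```

In the tool's units: 0.26 m is 0.3467, -0.11 m is -0.1467.

Call:
{"op": "jog_arm", "data": {
  "deltas": "-0.0267,0.0533,0,0,0.087 | -0.0533,0.1067,0,0,0.087 | -0.0867,0.16,0,0,0.087 | -0.12,0.22,0,0,0.087 | -0.1467,0.28,0,0,0.087 | -0.1853,0.3467,0.0093,0,0.087 | -0.1853,0.3467,0.0093,0,0.087 | -0.1853,0.3467,0.0093,0,0.087"
}}

```text
time: 8.6
ee_pos: [0.4964, -0.1091, 0.1939]
eef_rot: [0.983, 0.184, -0.001, -0.0]
ft_force: [1.0, 0.4, -0.8]
width: 0.087
grip_force: 0.0
```

```bash
python3 - <<'E'
from h import *
from bench import r, imaging
# z-constrained blank centre from each view
for n,uv,z in(('top',T([(501,247)])[0],.046),('side',S([(385,113)])[0],.046),('top',T([(497.5,250.5)])[0],.018),('side',S([(382,152)])[0],.018)):
    print(n,z,least_squares(lambda q:proj(n,[q[0],q[1],z])[0]-uv,[.5,-.1]).x)
a=imaging.camera("side")["img"][:,:,::-1][195:305,270:400];b=imaging.camera("top")["img"][:,:,::-1][165:275,220:340]
cv2.imwrite("pics/t1.png",b);cv2.imwrite("pics/s1.png",a)
a=cv2.resize(a,None,fx=3,fy=3,interpolation=cv2.INTER_CUBIC);b=cv2.resize(b,None,fx=3,fy=3,interpolation=cv2.INTER_CUBIC)
cv2.imwrite("pics/pl.png",np.hstack([a,b]))
E
```

```text
top 0.046 [ 0.501  -0.1065]
side 0.046 [ 0.4996 -0.1148]
top 0.018 [ 0.4993 -0.107 ]
side 0.018 [ 0.4995 -0.1018]
```

View pics/pl.png

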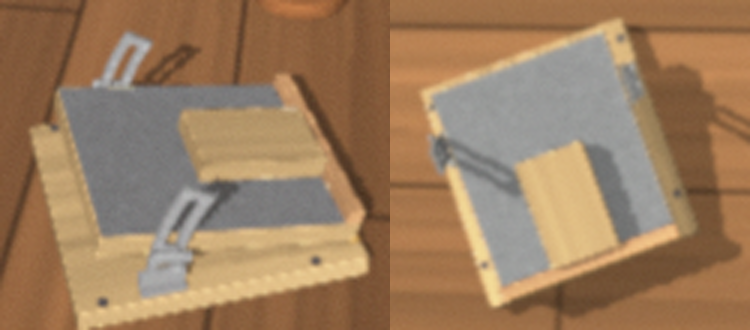

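The backer lies flat against the lip, near the middle of the board. Its top corners are at (517,163), (582,142), (619,245) and (552,267) in the top half, and (204,165), (180,112), (304,108) and (325,160) in the side half. I'll fit its pose from those.

```bash
python3 - <<'E'
from ramp import *
t=(np.array([(127,163),(192,142),(229,245),(162,267)])+.5)/3-.5+[220,165]
s=(np.array([(204,165),(180,112),(304,108),(325,160)])+.5)/3-.5+[270,195]
B=np.array([(.05,.032,.018),(.05,-.032,.018),(-.05,-.032,.018),(-.05,.032,.018)])
def f(p):
    P=o+M.apply(R.from_euler('z',p[2]).apply(B)+[p[0],p[1],p[3]])
    return np.r_[(proj('top',P)-t).ravel(),(proj('side',P)-s).ravel()]
q=least_squares(f,[-.038,0,0,0]); p=q.x; print(p,q.cost,f(p).reshape(-1,2))
for z in(.018,.053): print(z,o+M.apply([-.038,p[1],z]))
E
python3 go.py .4998 -.1070 .046 21.5
```

```text
[-0.0393 -0.0002 -0.0209 -0.0029] 2.55296102908572 [[-0.4873  0.2924]
 [ 0.3693 -0.4658]
 [ 0.1337  0.2723]
 [-0.0383  0.7456]
 [-0.4162 -0.1426]
 [ 0.624  -0.7049]
 [-1.4536  0.2718]
 [ 0.4679  0.5427]]
0.018 [0.5328 0.185  0.0643]
0.053 [0.5271 0.1828 0.0988]
t 8.7 shift [0.0017 0.0021 0.1484] turn 0.0008 head 21.55 j [ 0.5207  0.1406 -0.4316  1.8126  0.0623  1.2018 -1.1243] F [ 0.236   0.0939 -0.1241] w 0.08706882127164965 pos [ 0.4974 -0.1057  0.1944] tilt [ 0.      0.0006 -1.    ]
```

In the tool's units: 0.148 m is 0.1973, 0.13 m is 0.1733.

Call:
{"op": "jog_arm", "data": {
  "deltas": "0.0027,0.0027,0.0533,0,0.087 | 0.0027,0.0027,0.12,0,0.087 | 0.0027,0.0027,0.1733,0,0.087 | 0.0027,0.0027,0.1973,0,0.087 | 0.0027,0.0027,0.1973,0,0.087 | 0.0027,0.0027,0.1973,0,0.03 | 0.0027,0.0027,0.1973,0,0.03 | 0.0027,0.0027,0.1973,0,0.03 | 0.0027,0.0027,0.1973,0,0.03 | 0.0027,0.0027,0.1973,0,0.03 | 0.0027,0.0027,0.1973,0,0.03 | 0.0027,0.0027,0.1973,0,0.03",
  "clamp_n": 12
}}

```text
time: 9.9
ee_pos: [0.4999, -0.1083, 0.0466]
eef_rot: [0.982, 0.186, 0.0, 0.0]
ft_force: [-0.7, 0.3, 3.1]
width: 0.0456
grip_force: 12.0
```

Call:
{"op": "jog_arm", "data": {
  "deltas": "0,0,0,0,0.03 | 0,0,-0.0267,0,0.03 | 0,0,-0.0933,0,0.03 | 0,0,-0.16,0,0.03 | 0,0,-0.2,0,0.03 | 0,0,-0.2,0,0.03 | 0,0,-0.2,0,0.03"
}}

```text
time: 10.6
ee_pos: [0.4997, -0.1084, 0.1961]
eef_rot: [0.983, 0.186, 0.0, 0.0]
ft_force: [-0.7, 0.8, -3.0]
width: 0.0458
grip_force: 12.0
```

```bash
python3 go.py .5271 .1828 .18 21.5
```

```text
t 10.6 shift [ 0.1321 -0.261   0.016 ] turn -0.0007 head 21.46 j [ 0.5262  0.1453 -0.4345  1.804   0.0657  1.2061 -1.1239] F [-0.7213  0.7832 -2.98  ] w 0.045792228190982935 pos [ 0.4997 -0.1084  0.1961] tilt [ 0.0002 -0.0004 -1.    ]
```

In the tool's units: -0.261 m is -0.348, -0.24 m is -0.32.

Call:
{"op": "jog_arm", "data": {
  "deltas": "0.0267,-0.0533,0,0,0.03 | 0.0533,-0.1067,0,0,0.03 | 0.08,-0.16,0,0,0.03 | 0.1067,-0.2133,0,0,0.03 | 0.1333,-0.2667,0,0,0.03 | 0.16,-0.32,0,0,0.03 | 0.176,-0.348,0.0213,0,0.03 | 0.176,-0.348,0.0213,0,0.03 | 0.176,-0.348,0.0213,0,0.03 | 0.176,-0.348,0.0213,0,0.03"
}}

```text
time: 11.6
ee_pos: [0.527, 0.1815, 0.1794]
eef_rot: [0.983, 0.186, -0.001, 0.0]
ft_force: [-0.0, -1.7, -1.6]
width: 0.0456
grip_force: 12.0
```

```bash
python3 go.py .5271 .1828 .1248 21.5
python3 - <<'E'
from h import *
from bench import r, imaging
a=imaging.camera("side")["img"][:,:,::-1][140:310,240:440];b=imaging.camera("top")["img"][:,:,::-1][150:290,200:360]
cv2.imwrite("pics/hov2.png",np.hstack([cv2.resize(a,(480,408),interpolation=cv2.INTER_CUBIC),cv2.resize(b,(320,280))[[*range(280)]+[279]*128]]))
E
```

```text
t 11.6 shift [ 0.0007 -0.0012  0.0546] turn -0.0019 head 21.39 j [ 0.1245  0.2946 -0.6316  1.6996  0.1845  1.2092 -1.7499] F [-0.0462 -1.6966 -1.5674] w 0.04558184374466483 pos [0.527  0.1815 0.1794] tilt [-0.0014 -0.0009 -1.    ]
```

View pics/hov2.png

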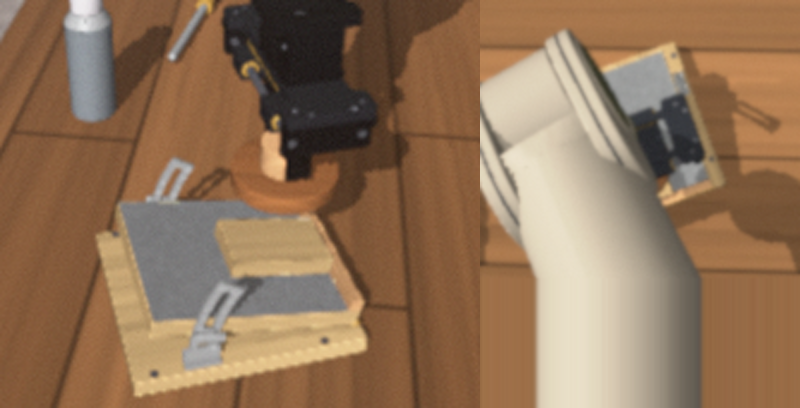

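The disc is held level, spanning (230..338, 180), with the block centred in the jaws and the backer undisturbed below it. I'll lower it and press gently.

In the tool's units: 0.058 m is 0.0773, 0.05 m is 0.0667.

Call:
{"op": "jog_arm", "data": {
  "deltas": "0.0013,-0.0013,0.04,0,0.03 | 0.0013,-0.0013,0.0667,0,0.03 | 0.0013,-0.0013,0.072,0,0.03 | 0.0013,-0.0013,0.076,0,0.03 | 0.0013,-0.0013,0.0773,0,0.03",
  "clamp_n": 8
}}

```text
time: 12.2
ee_pos: [0.5282, 0.184, 0.1232]
eef_rot: [0.983, 0.186, 0.001, 0.0]
ft_force: [0.3, -0.2, -1.7]
width: 0.0456
grip_force: 8.0
```

Call:
{"op": "jog_arm", "data": {
  "deltas": "0,0,0.0027,0,0.03 | 0,0,0.0053,0,0.03 | 0,0,0.0067,0,0.03 | 0,0,0.0067,0,0.03"
}}

```text
time: 12.6
ee_pos: [0.5275, 0.1841, 0.1175]
eef_rot: [0.982, 0.186, -0.0, 0.0]
ft_force: [-2.5, -1.5, 1.1]
width: 0.0457
grip_force: 8.0
```

```bash
python3 go.py .5271 .1828 .1098 21.5
```

```text
t 12.6 shift [-0.0009  0.001   0.0077] turn -0.0004 head 21.48 j [ 0.1028  0.362  -0.6175  1.761   0.2333  1.0928 -1.7884] F [-2.5267 -1.5343  1.0683] w 0.04573994566121769 pos [0.5275 0.1841 0.1175] tilt [-0.0002 -0.0004 -1.    ]
```

In the tool's units: 0.003 m is 0.004, 0.002 m is 0.0027.

Call:
{"op": "jog_arm", "data": {
  "deltas": "-0.0013,0.0013,0.0013,0,0.03 | -0.0013,0.0013,0.0027,0,0.03 | -0.0013,0.0013,0.004,0,0.03 | -0.0013,0.0013,0.004,0,0.03"
}}

```text
time: 13.0
ee_pos: [0.527, 0.1828, 0.1142]
eef_rot: [0.982, 0.186, -0.0, 0.0]
ft_force: [-1.7, -0.9, -0.4]
width: 0.0455
grip_force: 8.0
```

Call:
{"op": "jog_arm", "data": {
  "deltas": "0,0,0.0013,0,0.03 | 0,0,0.0027,0,0.03 | 0,0,0.0027,0,0.03"
}}

```text
time: 13.3
ee_pos: [0.5271, 0.1828, 0.1122]
eef_rot: [0.982, 0.186, -0.0, 0.0]
ft_force: [-1.9, -0.3, 1.1]
width: 0.0457
grip_force: 8.0
```

Call:
{"op": "jog_arm", "data": {
  "deltas": "0,0,0.0013,0,0.03 | 0,0,0.002,0,0.03 | 0,0,0.002,0,0.03"
}}

```text
time: 13.6
ee_pos: [0.527, 0.1828, 0.1108]
eef_rot: [0.982, 0.186, -0.0, 0.0]
ft_force: [-1.1, -1.1, -0.0]
width: 0.0456
grip_force: 8.0
```

```bash
python3 go.py .5271 .1828 .1098 21.5
```

```text
t 13.6 shift [0.     0.0001 0.001 ] turn -0.0005 head 21.47 j [ 0.1028  0.3679 -0.6153  1.7693  0.2378  1.0794 -1.7901] F [-1.0664 -1.0879 -0.0476] w 0.04563043326178018 pos [0.527  0.1828 0.1108] tilt [-0.0001 -0.0001 -1.    ]
```

In the tool's units: 0.001 m is 0.0013, 0.0005 m is 0.0007.

Call:
{"op": "jog_arm", "data": {
  "deltas": "0,0,0.0007,0,0.03 | 0,0,0.0013,0,0.03 | 0,0,0.0013,0,0.03"
}}

```text
time: 13.9
ee_pos: [0.5272, 0.1829, 0.1105]
eef_rot: [0.982, 0.186, 0.0, 0.0]
ft_force: [-4.3, -1.8, 6.8]
width: 0.0459
grip_force: 8.0
```

Call:
{"op": "jog_arm", "data": {
  "deltas": "0,0,0.0007,0,0.03 | 0,0,0.0013,0,0.03 | 0,0,0.0013,0,0.03"
}}

```text
time: 14.2
ee_pos: [0.5276, 0.1831, 0.11]
eef_rot: [0.982, 0.186, 0.001, 0.0]
ft_force: [-5.5, -1.8, 10.1]
width: 0.0459
grip_force: 8.0
```

Call:
{"op": "jog_arm", "data": {
  "deltas": "0,0,0.0007,0,0.03 | 0,0,0.0013,0,0.03 | 0,0,0.0013,0,0.03"
}}

```text
time: 14.5
ee_pos: [0.528, 0.1833, 0.1093]
eef_rot: [0.982, 0.186, 0.001, 0.0]
ft_force: [-2.0, -2.0, 11.2]
width: 0.0454
grip_force: 8.0
```

```bash
python3 - <<'E'
from h import *
from bench import r, imaging
a=imaging.camera("side")["img"][:,:,::-1]
cv2.imwrite("pics/s3.png",a); cv2.imwrite("pics/s3c.png",cv2.resize(a[175:300,270:410],None,fx=4.7,fy=4.7,interpolation=cv2.INTER_CUBIC))
b=imaging.camera("top")["img"][:,:,::-1]; cv2.imwrite("pics/t3.png",b)
s=r.read_state();print(s['ft_force'],s['torque'],s['grip_force'])
E
```

```text
[-2.6112 -2.5795 10.7583] [-0.3437  0.5813  0.0197] 8.000004943460226
```

View pics/s3c.png

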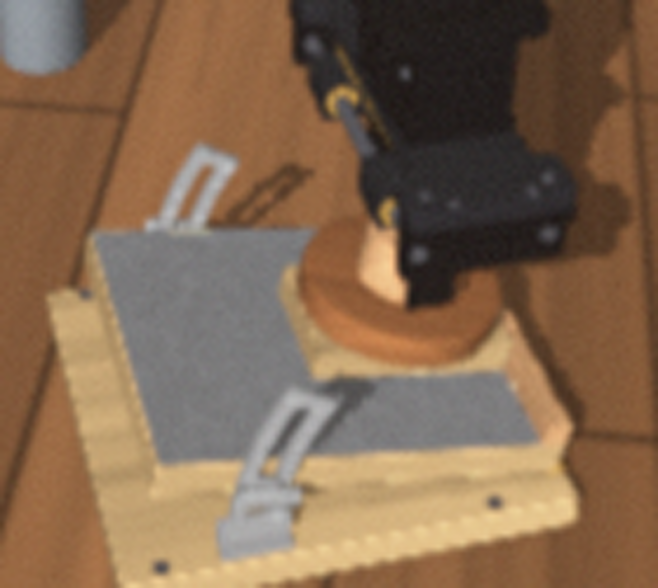

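Visually, the disc follows the slope on the backer: its rim runs from about (298,265) to (500,315) and its lower edge is near (415,363). I'll check flushness with an overlay of projected rims, one flush and one tilted 3°.

```bash
python3 - <<'E'
from ramp import *
k=5.5; x0,y0=320,205
a=cv2.imread("pics/s3.png")[y0:285,x0:x0+85]; a=cv2.resize(a,None,fx=k,fy=k,interpolation=cv2.INTER_CUBIC); b=a.copy();c=a.copy()
th=np.linspace(0,2*np.pi,120)
def rim(im,t,dx,col):
    for z in(0,.018):
        P=o+M.apply(np.array([-.038+dx,0,.018])+R.from_euler('y',t).apply(np.c_[.05*np.cos(th),.05*np.sin(th),0*th+z]+[.05 if t>=0 else .05,0,0])-[.05,0,0])
        u=(proj('side',P)-[x0,y0]+.5)*k-.5
        cv2.polylines(im,[np.int32(u*8)],True,col,1,cv2.LINE_AA,3)
rim(b,0,0,(0,255,0)); rim(c,.052,0,(0,0,255))
im=np.hstack([b[:,:390],c[:,:390]]); cv2.imwrite("pics/ov.png",im); print(im.shape)
E
```

```text
(440, 780, 3)
```

View pics/ov.png

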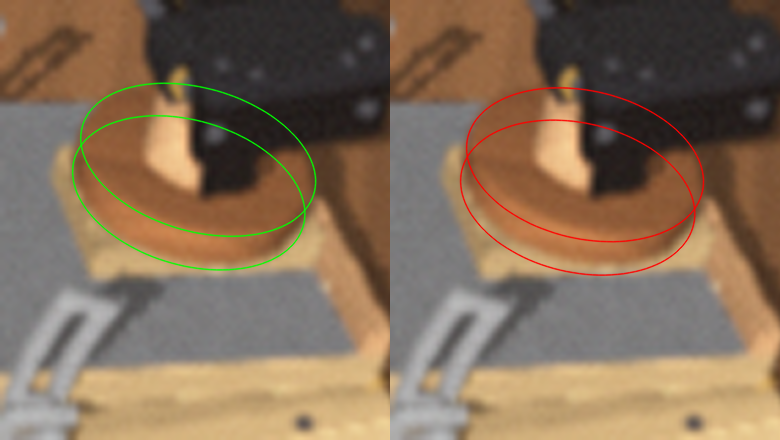

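The flush outline (left) matches the disc to within a pixel, while the tilted one (right) doesn't. I'll firm up the grip slightly, check that it's steady and hand in.

In the tool's units: 0.0003 m is 0.0004.

Call:
{"op": "jog_arm", "data": {
  "deltas": "0,0,0,0,0.03 | 0,0,0.0004,0,0.03 | 0,0,0.0004,0,0.03 | 0,0,0.0004,0,0.03 | 0,0,0.0004,0,0.03",
  "clamp_n": 11
}}

```text
time: 15.1
ee_pos: [0.528, 0.1833, 0.1092]
eef_rot: [0.982, 0.186, 0.001, 0.0]
ft_force: [-4.3, -2.3, 13.3]
width: 0.0459
grip_force: 11.0
```

Call:
{"op": "jog_arm", "data": {
  "deltas": "0,0,0,0,0.03 | 0,0,0,0,0.03 | 0,0,0,0,0.03 | 0,0,0,0,0.03 | 0,0,0,0,0.03"
}}

```text
time: 15.6
ee_pos: [0.528, 0.1832, 0.1092]
eef_rot: [0.983, 0.186, 0.001, 0.0]
ft_force: [-5.4, -2.1, 13.5]
width: 0.0458
grip_force: 11.0
```

```bash
python3 -c "
from bench import r, imaging
print(r.close_job())"
```

```text
the job is handed in; nothing more can be done
None
```

I handed the job in at about 15.6 s: the backing piece is released against the lip, and the stand top sits flush on it, gripped by its waste block and pressed with about 13 N. The arm kept clear of the drill, the spray can and the gouge; the hand-in returned no verdict.

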